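Run a slide-out instrument tray out to its lock and release it home

TASK

The tray carrying the square well plate has just been refitted on its telescopic slides and needs running through once. Pull it all the way out until it locks and stays out when you let go, then press the release pad beside that tray so that it runs back fully home. Leave the other instrument's tray, the one with the round dish, shut.

Things in the scene. Friction and masses are not known exactly. Their poses are not given: they have to be found in the camera images.
- plate_handle (a point): Centre of the steel bail handle's bar on the tray to work (a square clear 69 mm well plate lies on it, under the clear cover; the like instrument beside it holds a round 65 mm dish). Bar 10 mm thick, 62 mm long, level along this point's y, 95 mm above the worktop, clear around and 39 mm below. Site x points into the instrument (tray comes out along -x), z up; yaw within 9 degrees; cover 70 mm high
- plate_tray (a joint): How far that tray is out, m: 0 home, 0.100 where the lock holds it, 0.115 end stop. A spring (about 3 N) always draws it home at about 0.1 m/s. Pull slowly past 0.100, say to 0.108 (5 to 10 N): a sprung pin snaps up behind a catch and on letting go it rests at 0.100. Once released it runs home by itself in 1 to 2 s
- plate_release_top (a point): Centre of the top face of that tray's release: black ribbed 26 mm square pad, top 68 mm above the worktop, on a small grey housing fixed to the instrument, 92 mm right (-y of the handle point) of the tray's middle and 39 mm behind the bar's home position. Presses straight down, 10 mm at most, against a 2 to 5 N spring; frees the tray from 7 mm down; springs back. Hold down about 0.5 s
- dish_tray (a joint): how far the other instrument's tray (round dish on it) is out, m: 0 home; it is to stay home

How it is judged:
By the outcome, as a careful person would: the job done as asked, in the order asked, and still so for the second after the job is handed in, with the robot touching nothing.
It also fails if it takes over 40 s, if anything falls off the work surface, if the arm or the gripper's body presses on something with over 40 N, if the wrist force passes 120 N, or if a joint passes its speed limit or range.

ROBOT

A 6-joint arm with a two-finger parallel gripper is mounted at the origin on a cart in front of the work surface, level with it; the furniture and walls round the work are solid. World frame = base frame: x ahead of the robot, y to its left, z up, the work surface at z = 0. Lengths are in m, angles in degrees, forces in N, time in s.
With the tool pointing down it reaches from about 0.375 to 0.9 m from the base axis. Payload 3.1 kg.
Tool frame: the origin (TCP) lies at the very end of the fingers, on their centre line; the grasp point (between the pads) lies 19 mm behind it; z points along the fingers, y is the line along which they close (so a half turn about z gives the same grasp; the last joint's range is limited). The gripper opens to 87 mm and grips with 3 to 60 N. Pads are 19 mm wide; open, the fingers measure 117 mm over their backs; the gripper's body (75 mm by 190 mm) begins 51 mm behind the grasp point.
Start: joints at [-84.998, 30.224, 82.088, -0, 67.689, -10.227], TCP at [0.164, -0.603, 0.223] pointing down, gripper open.
Joint ranges: [-176.69, 176.69], [-43.24, 126.21], [12.49, 139.97], [-82, 262], [0, 151.66], [-163.58, 163.58]. Speed limits (degrees/s): [159.86, 159.86, 180, 180, 180, 180].

INTERFACE

Orientations are given as a 3x3 rotation matrix whose columns are the frame's x, y, z axes.
In Python, from rig import bot gives the robot as it stands.
- The arm moves only by the tool move_arm, never from a script. Its argument "increments" is a list of rows, each an object with "xyz": the shift along the tool's x, y, z in mm, a list of three; "roll": the turn about the tool's z in rad; "grip": the opening in per cent of the stroke, from 0 (shut) to 100 (fully open). A call has 1 to 5 rows; each row shifts and turns the commanded pose from where the row before left it, along the tool's axes as they then stand; what a row does not reach is not made up. A row lasts 1/12 s, in which the tool goes at most 41.7 mm and 7.16 degrees, less where a joint would pass 70% of its speed; a pose out of reach is approached as far as the arm can. A call is refused whole if a number of a shift passes 41.7 or a number of a turn 0.125, either way. A call with a gripper value outside its range is refused whole. The fingers move at their own pace and stop on an object; the grip force is fixed at half the most. Time passes only in rows, so rows that do not move let the fingers close. It gives the time, the measured TCP pose, the force, the opening and the grip force at its end, in the units of the state.
- bot.read_state(): the state, without advancing time (a new reading comes with each control period).
- bot.capture(name): name is "scene" or "top" or "wrist"; returns (picture, depth): 400x640x3 uint8, red, green, blue; 400x640 float32, m along the optical axis (not along the pixel's ray), 0 where there is no reading.
- bot.camera_model(name): a dict with "intrinsics" (3x3 intrinsics, pixels), "rvec" (rotation vector, rad) and "tvec" (3), from world to camera coordinates, as OpenCV has them; the wrist camera has in their place "tool_from_camera" (4x4, takes a point from camera to tool coordinates, whose origin is the TCP and whose axes are the flange's). Camera axes: x right, y down, z forward; pixel columns grow to the right and rows downward; lengths in m; the calibration is good to about 2 mm. A picture is of the moment at which its call begins: read the wrist's pose just before it. camera_model takes no time and is no camera call.
- bot.hand_in(): hands the job in; it is judged then, once.
Trained networks look in the newest picture that a camera, given by its name, has taken for a name from the list of things; names that differ only in an ending like _2 or _b are one class to them, and where a whole thing is asked for, a point or a joint stands for the part that bears it (a point fixed in the world has none). Each returns a list of dicts, best first, with "conf" (0 to 1); they miss things now and then, are a little off and sometimes report something else, mostly with a low value. They report only what shows in the picture. A call takes as long as a camera call.
- bot.spot_in(label, camera): "at" ([x, y, z] in m, in the coordinates of the camera as it stood for that picture, good to about 4 mm: the middle of the surface that is visible of it).
- bot.trace(label, camera): "mask" (400x640 bool, what is visible of it).
The state is a dict: "time_s": time; "joint_positions": joint angles; "qvel": joint speeds; "tau": joint torques, N m; "position": TCP position; "tcp_rot": TCP orientation; "force": force on the tool from outside, world axes, zero at the start; "moment": the same for the moment, N m; "opening": opening from 0.0 (shut) to 1.0 (fully open); "grasp_force": force on a finger pad.
Only numpy, scipy, OpenCV 4.12 (cv2) and the standard library are available. Lean on these libraries where they do the work, as an engineer would, in place of code of your own. Each camera call takes 0.05 s, during which the arm holds its last target. There are 200 camera calls.

## Working session

There is one attempt and no reset: what is moved stays moved. The work goes in short steps, Python scripts to look and compute and a tool call to move; the robot and the scene stay as the last step left them, time stands still between calls to the robot, and variables do not carry over. Pictures are saved under pics/ and viewed, at most 10 in all, crops included, and the job is handed in when it is done.

Besides the shell and the picture viewer there is one more tool, called after "Request:" as a command line: name --argument value ..., lists and objects as JSON in quotes. move_arm: Moves the arm, as the interface text tells. Its arguments: {"type":"object","properties":{"increments":{"type":"array"}},"required":["increments"]}

```bash
mkdir -p pics; cat > h.py <<'E'
import numpy as np, cv2
from rig import bot
def T(name):
    m=bot.camera_model(name); K=np.array(m["intrinsics"])
    if name=="wrist":
        s=bot.read_state(); W=np.eye(4); W[:3,:3]=s["tcp_rot"]; W[:3,3]=s["position"]
        return K, W@np.array(m["tool_from_camera"])
    C=np.eye(4); C[:3,:3]=cv2.Rodrigues(np.array(m["rvec"],float))[0]; C[:3,3]=np.ravel(m["tvec"])
    return K, np.linalg.inv(C)
def tow(C,p): return C[:3,:3]@np.array(p)+C[:3,3]
def px(K,C,d,u,v):
    z=d[int(v),int(u)]; return tow(C,z*(np.linalg.inv(K)@[u,v,1]))
def cloud(K,C,d,m):
    v,u=np.nonzero(m&(d>0)); z=d[v,u]; P=np.linalg.inv(K)@np.vstack([u,v,np.ones_like(u)])*z
    return (C[:3,:3]@P).T+C[:3,3]
E
python3 - <<'E'
from h import *
np.set_printoptions(precision=4,suppress=True)
ims=[]
for c in ["scene","top"]:
    K,C=T(c); im,d=bot.capture(c); ims.append(im); np.savez(f"{c}.npz",im=im,d=d)
    print(c,C[:3,3])
    for l in ["plate_handle","plate_release_top","plate_tray","dish_tray"]:
        for r in bot.spot_in(l,c)[:3]: print(l,round(r["conf"],2),tow(C,r["at"]))
cv2.imwrite("pics/a.png",ims[0][:,:,::-1]); cv2.imwrite("pics/b.png",ims[1][:,:,::-1])
s=bot.read_state(); print(s)
E
```

```text
scene [0.3317 0.4824 0.8089]
plate_handle 0.91 [ 0.5475 -0.1786  0.0344]
plate_release_top 0.65 [ 0.5728 -0.2724  0.0656]
plate_tray 0.7 [ 0.5502 -0.1822  0.0345]
dish_tray 0.77 [0.5458 0.1738 0.029 ]
top [ 0.4526 -0.0527  1.2249]
plate_handle 0.73 [ 0.5563 -0.1817  0.0298]
plate_tray 0.81 [ 0.5544 -0.1839  0.0285]
dish_tray 0.7 [0.5461 0.1594 0.0286]
{'time_s': 0.5, 'joint_positions': array([-84.9963,  30.2225,  82.0882,  -0.0011,  67.6905, -10.2282]), 'qvel': array([ 0.1032, -0.0202, -0.1299,  0.0092,  0.0259,  0.0293]), 'tau': array([ -0.0013, -43.9605, -17.679 ,   0.0633,   0.0515,  -0.    ]), 'position': array([ 0.1642, -0.603 ,  0.2226]), 'tcp_rot': array([[ 0.9649,  0.2627, -0.    ],
       [ 0.2627, -0.9649,  0.    ],
       [-0.    , -0.    , -1.    ]]), 'force': array([ 0.1407, -0.2708,  0.1157]), 'moment': array([ 0.0134, -0.014 ,  0.0031]), 'grasp_force': 0.0, 'opening': 1.001421098136963}
```

View pics/a.png

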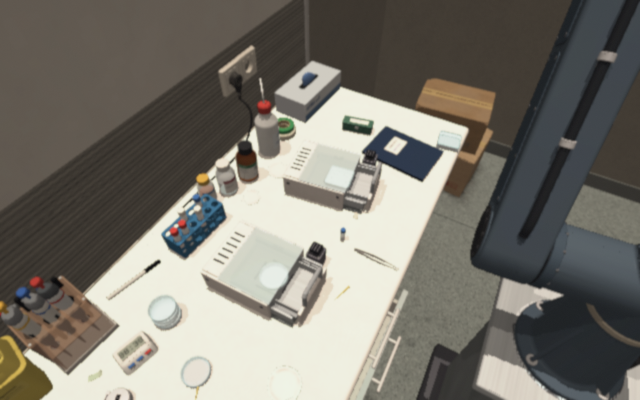

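View pics/b.png

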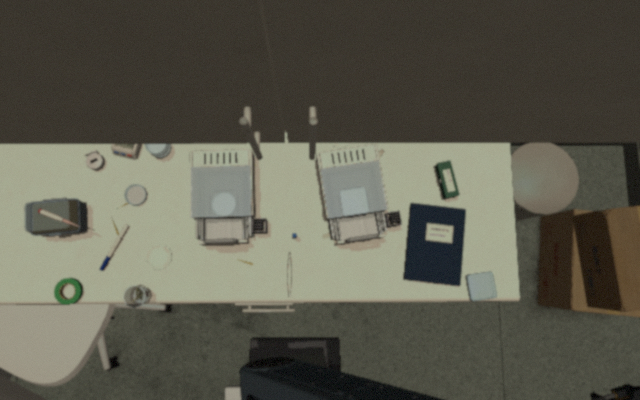

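The scene picture shows the square plate's instrument at about (335,175) with its black pad at (370,157). In the top picture its bar is near (358,240) and its pad at (393,219). The dish instrument is on the left at (222,190). I'll turn the tool so that its y lies along world x, then look with the wrist camera.

Request:
move_arm --increments '[{"xyz": [0, 0, -15], "roll": -0.12, "grip": 100}, {"xyz": [0, 0, -15], "roll": -0.12, "grip": 100}, {"xyz": [0, 0, -15], "roll": -0.12, "grip": 100}, {"xyz": [0, 0, -15], "roll": -0.12, "grip": 100}, {"xyz": [0, 0, -15], "roll": -0.12, "grip": 100}]'

```text
time_s: 0.92
position: [0.1642, -0.6029, 0.2983]
tcp_rot: [[0.643, 0.765, 0.0], [0.765, -0.643, 0.0], [0.0, -0.0, -1.0]]
force: [0.1, -0.6, -0.2]
opening: 1.0
grasp_force: 0.0
```

Request:
move_arm --increments '[{"xyz": [0, 0, 0], "roll": -0.12, "grip": 100}, {"xyz": [0, 0, 0], "roll": -0.12, "grip": 100}, {"xyz": [0, 0, 0], "roll": -0.12, "grip": 100}, {"xyz": [0, 0, 0], "roll": -0.12, "grip": 100}, {"xyz": [0, 0, 0], "roll": -0.12, "grip": 100}]'

```text
time_s: 1.33
position: [0.1642, -0.6029, 0.2976]
tcp_rot: [[0.099, 0.995, -0.0], [0.995, -0.099, -0.0], [-0.0, 0.0, -1.0]]
force: [-0.2, 1.1, -0.4]
opening: 0.999
grasp_force: 0.0
```

Request:
move_arm --increments '[{"xyz": [0, 0, 0], "roll": -0.106, "grip": 100}, {"xyz": [30, 22, 0], "roll": 0, "grip": 100}, {"xyz": [30, 22, 0], "roll": 0, "grip": 100}, {"xyz": [30, 22, 0], "roll": 0, "grip": 100}, {"xyz": [30, 22, 0], "roll": 0, "grip": 100}]'

```text
time_s: 1.75
position: [0.2526, -0.4816, 0.2975]
tcp_rot: [[0.0, 1.0, 0.0], [1.0, -0.0, 0.0], [0.0, 0.0, -1.0]]
force: [0.7, -0.5, 0.0]
opening: 1.001
grasp_force: 0.0
```

Request:
move_arm --increments '[{"xyz": [30, 22, 0], "roll": 0, "grip": 100}, {"xyz": [30, 22, 0], "roll": 0, "grip": 100}, {"xyz": [30, 22, 0], "roll": 0, "grip": 100}, {"xyz": [30, 22, 0], "roll": 0, "grip": 100}, {"xyz": [30, 22, 0], "roll": 0, "grip": 100}]'

```text
time_s: 2.17
position: [0.3627, -0.3313, 0.2978]
tcp_rot: [[-0.001, 1.0, 0.0], [1.0, 0.001, -0.0], [-0.0, 0.0, -1.0]]
force: [0.1, -0.3, 0.2]
opening: 0.995
grasp_force: 0.0
```

Request:
move_arm --increments '[{"xyz": [30, 22, 0], "roll": 0, "grip": 100}, {"xyz": [30, 22, 0], "roll": 0, "grip": 100}, {"xyz": [30, 22, 0], "roll": 0, "grip": 100}, {"xyz": [30, 22, 0], "roll": 0, "grip": 40}, {"xyz": [0, 0, 0], "roll": 0, "grip": 40}]'

```text
time_s: 2.58
position: [0.4525, -0.2074, 0.2978]
tcp_rot: [[-0.007, 1.0, 0.002], [1.0, 0.007, 0.003], [0.003, 0.002, -1.0]]
force: [-1.0, -0.5, 0.4]
opening: 0.917
grasp_force: 0.0
```

```bash
python3 - <<'E'
from h import *
np.set_printoptions(precision=4,suppress=True)
K,C=T("wrist"); im,d=bot.capture("wrist"); np.savez("w1.npz",im=im,d=d,K=K,C=C)
print(C, (d>0).mean())
for l in ["plate_handle","plate_release_top","plate_tray"]:
    for r in bot.spot_in(l,"wrist")[:3]: print(l,round(r["conf"],2),tow(C,r["at"]))
cv2.imwrite("pics/c.png",im[:,:,::-1])
P=cloud(K,C,d,d>0)
m=(P[:,2]>.088)&(P[:,2]<.103); Q=P[m]; print(len(Q),np.median(Q,0),Q.min(0),Q.max(0))
print(bot.read_state()["position"])
E
```

```text
[[ 1.      0.0068  0.0049  0.4505]
 [ 0.0078 -0.9708 -0.2397 -0.1431]
 [ 0.0031  0.2398 -0.9708  0.4605]
 [ 0.      0.      0.      1.    ]] 0.96258984375
plate_handle 0.92 [ 0.5502 -0.177   0.0205]
plate_release_top 0.78 [ 0.5716 -0.267   0.0693]
plate_tray 0.81 [ 0.5529 -0.1794  0.0271]
799 [ 0.5222 -0.1978  0.0981] [ 0.5107 -0.2335  0.088 ] [ 0.8559 -0.1493  0.1027]
[ 0.4495 -0.2133  0.2976]
```

View pics/c.png

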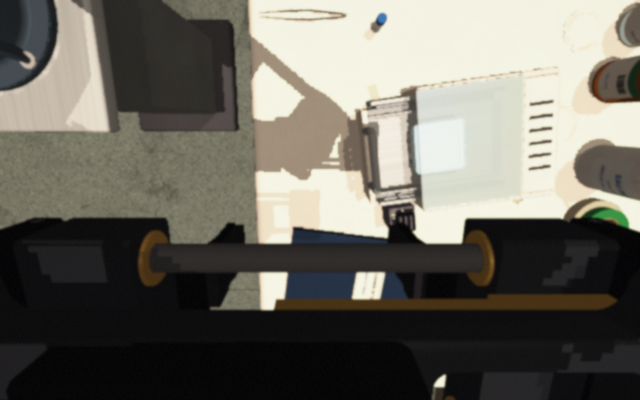

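The wrist view shows the bar running vertically at about (367,150) and the pad at (401,217), with the plate under the cover at (440,145). Next I'll fit the bar and pad from this depth and check against the two fixed cameras.

```bash
python3 - <<'E'
from h import *
np.set_printoptions(precision=4,suppress=True)
for c in ["wrist","scene","top"]:
    if c=="wrist": f=np.load("w1.npz"); K,C=f["K"],f["C"]
    else: f=np.load(c+".npz"); K,C=T(c)
    P=cloud(K,C,f["d"],f["d"]>0)
    B=P[(abs(P[:,0]-.522)<.03)&(abs(P[:,1]+.19)<.07)&(P[:,2]>.085)&(P[:,2]<.11)]
    (mx,my),_,a=cv2.minAreaRect((B[:,:2]*1000).astype(np.float32))
    l=cv2.fitLine((B[:,:2]*1000).astype(np.float32),cv2.DIST_HUBER,0,.01,.01).ravel()
    print(c,len(B),"med",np.median(B,0),"rect",mx,my,"dir",l[:2],"yrange",np.percentile(B[:,1],[1,99]),"xr",np.percentile(B[:,0],[2,98]),"z95",np.percentile(B[:,2],95))
    Q=P[(abs(P[:,0]-.572)<.025)&(abs(P[:,1]+.27)<.025)&(P[:,2]>.058)&(P[:,2]<.08)]
    if len(Q): print(" pad",len(Q),np.median(Q,0),Q.min(0),Q.max(0))
    # black-pixel pad
    im=f["im"].astype(int); v,u=np.nonzero(f["d"]>0); col=im[v,u].max(1)
    k=(abs(P[:,0]-.572)<.03)&(abs(P[:,1]+.27)<.03)&(P[:,2]>.05)&(P[:,2]<.08)&(col<70); 
    if k.sum(): print(" black",k.sum(),P[k].mean(0),np.percentile(P[k],[3,97],axis=0))
E
```

```text
wrist 571 med [ 0.5199 -0.1871  0.0991] rect 520.6702270507812 -188.66246032714844 dir [ 0.1462 -0.9893] yrange [-0.227  -0.1505] xr [0.5116 0.5282] z95 0.10097528712285861
 pad 288 [ 0.5767 -0.2674  0.0682] [ 0.5586 -0.2854  0.0583] [ 0.597  -0.2453  0.0719]
 black 184 [ 0.5714 -0.268   0.0665] [[ 0.5551 -0.2809  0.051 ]
 [ 0.5841 -0.26    0.0695]]
scene 99 med [ 0.5193 -0.1777  0.1003] rect 520.7888793945312 -186.77342224121094 dir [ 0.132  -0.9912] yrange [-0.2239 -0.1483] xr [0.5115 0.5277] z95 0.10319043079603293
 pad 75 [ 0.5726 -0.2715  0.0702] [ 0.5594 -0.2876  0.0623] [ 0.5959 -0.2482  0.0751]
 black 76 [ 0.5716 -0.2714  0.0673] [[ 0.5606 -0.287   0.0522]
 [ 0.5847 -0.261   0.0726]]
top 133 med [ 0.5219 -0.1861  0.0989] rect 521.52734375 -187.2259063720703 dir [ 0.1428 -0.9898] yrange [-0.2263 -0.1484] xr [0.5127 0.5294] z95 0.1031568291029592
 pad 112 [ 0.5741 -0.2725  0.0685] [ 0.5596 -0.2873  0.0611] [ 0.597  -0.2468  0.0727]
 black 107 [ 0.5725 -0.2714  0.0671] [[ 0.5599 -0.284   0.0524]
 [ 0.5845 -0.2573  0.072 ]]
```

Request:
move_arm --increments '[{"xyz": [0, 0, 0], "roll": -0.072, "grip": 40}, {"xyz": [0, 0, 0], "roll": -0.071, "grip": 40}, {"xyz": [5, 25, 0], "roll": 0, "grip": 40}, {"xyz": [5, 25, 20], "roll": 0, "grip": 40}, {"xyz": [5, 24, 20], "roll": 0, "grip": 40}]'

```text
time_s: 3.2
position: [0.522, -0.1898, 0.2585]
tcp_rot: [[-0.139, 0.99, 0.004], [0.99, 0.139, -0.003], [-0.003, 0.003, -1.0]]
force: [0.5, -0.5, -0.2]
opening: 0.427
grasp_force: 0.0
```

Request:
move_arm --increments '[{"xyz": [0, 0, 35], "roll": 0, "grip": 40}, {"xyz": [0, 0, 35], "roll": 0, "grip": 40}, {"xyz": [0, 0, 30], "roll": 0, "grip": 40}, {"xyz": [0, 0, 15], "roll": 0, "grip": 40}, {"xyz": [0, 0, 0], "roll": 0, "grip": 40}]'

```text
time_s: 3.62
position: [0.5177, -0.1876, 0.1387]
tcp_rot: [[-0.141, 0.99, -0.008], [0.99, 0.141, 0.004], [0.005, -0.007, -1.0]]
force: [-0.5, -0.1, 0.3]
opening: 0.401
grasp_force: 0.0
```

```bash
python3 - <<'E'
from h import *
np.set_printoptions(precision=4,suppress=True)
K,C=T("wrist"); im,d=bot.capture("wrist")
s=bot.read_state();print(s["position"],s["tcp_rot"],s["opening"])
P=cloud(K,C,d,d>0)
B=P[(abs(P[:,0]-.522)<.02)&(abs(P[:,1]+.19)<.07)&(P[:,2]>.085)&(P[:,2]<.11)]
print(len(B),np.median(B,0),np.percentile(B,[2,98],axis=0))
cv2.imwrite("pics/d.png",im[:,:,::-1])
E
```

```text
[ 0.5192 -0.1883  0.1408] [[-0.1409  0.99   -0.004 ]
 [ 0.99    0.1409  0.0022]
 [ 0.0027 -0.0037 -1.    ]] 0.401207518522719
1213 [ 0.5188 -0.1758  0.0992] [[ 0.5118 -0.2041  0.0917]
 [ 0.5265 -0.1503  0.1012]]
```

View pics/d.png

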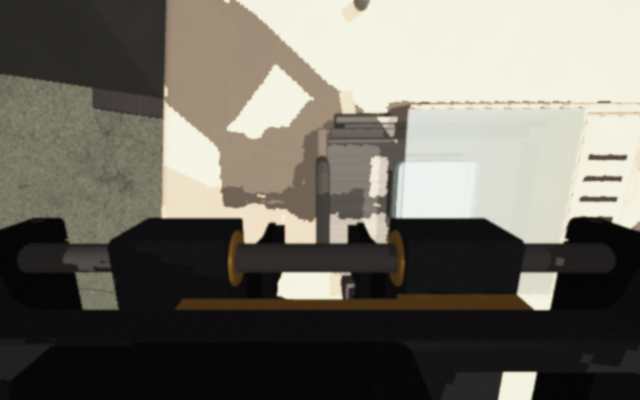

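The wrist view shows the bar at column 322, between the fingers at about 272 and 362. I'll descend and grip.

Request:
move_arm --increments '[{"xyz": [0, 0, 25], "roll": 0, "grip": 40}, {"xyz": [0, 0, 25], "roll": 0, "grip": 40}, {"xyz": [0, 0, 15], "roll": 0, "grip": 40}, {"xyz": [0, 0, 0], "roll": 0, "grip": 40}, {"xyz": [0, 0, 0], "roll": 0, "grip": 0}]'

```text
time_s: 4.08
position: [0.5214, -0.1885, 0.0785]
tcp_rot: [[-0.142, 0.99, 0.001], [0.99, 0.142, -0.001], [-0.001, 0.001, -1.0]]
force: [1.1, 0.5, -0.1]
opening: 0.374
grasp_force: 0.0
```

Request:
move_arm --increments '[{"xyz": [0, 0, 0], "roll": 0, "grip": 0}, {"xyz": [0, 0, 0], "roll": 0, "grip": 0}, {"xyz": [0, 0, 0], "roll": 0, "grip": 0}, {"xyz": [0, 0, 0], "roll": 0, "grip": 0}, {"xyz": [0, 0, 0], "roll": 0, "grip": 0}]'

```text
time_s: 4.5
position: [0.522, -0.1877, 0.0787]
tcp_rot: [[-0.143, 0.99, 0.003], [0.99, 0.143, -0.001], [-0.002, 0.003, -1.0]]
force: [0.8, 0.6, 3.5]
opening: 0.105
grasp_force: 30.0
```

Request:
move_arm --increments '[{"xyz": [0, -4, 0], "roll": 0, "grip": 0}, {"xyz": [0, -7, 0], "roll": 0, "grip": 0}, {"xyz": [0, -7, 0], "roll": 0, "grip": 0}, {"xyz": [0, -7, 0], "roll": 0, "grip": 0}, {"xyz": [0, -7, 0], "roll": 0, "grip": 0}]'

```text
time_s: 4.92
position: [0.4911, -0.1923, 0.0787]
tcp_rot: [[-0.143, 0.99, 0.005], [0.99, 0.143, -0.002], [-0.002, 0.005, -1.0]]
force: [4.5, 3.7, 5.8]
opening: 0.101
grasp_force: 30.0
```

Request:
move_arm --increments '[{"xyz": [0, -7, 0], "roll": 0, "grip": 0}, {"xyz": [0, -7, 0], "roll": 0, "grip": 0}, {"xyz": [0, -7, 0], "roll": 0, "grip": 0}, {"xyz": [0, -7, 0], "roll": 0, "grip": 0}, {"xyz": [0, -7, 0], "roll": 0, "grip": 0}]'

```text
time_s: 5.33
position: [0.4564, -0.1975, 0.0787]
tcp_rot: [[-0.143, 0.99, 0.005], [0.99, 0.143, -0.002], [-0.003, 0.005, -1.0]]
force: [4.4, 2.6, 6.4]
opening: 0.106
grasp_force: 30.0
```

Request:
move_arm --increments '[{"xyz": [0, -7, 0], "roll": 0, "grip": 0}, {"xyz": [0, -7, 0], "roll": 0, "grip": 0}, {"xyz": [0, -7, 0], "roll": 0, "grip": 0}, {"xyz": [0, -4, 0], "roll": 0, "grip": 0}, {"xyz": [0, 0, 0], "roll": 0, "grip": 0}]'

```text
time_s: 5.75
position: [0.4307, -0.2012, 0.0786]
tcp_rot: [[-0.143, 0.99, 0.003], [0.99, 0.143, -0.002], [-0.002, 0.003, -1.0]]
force: [2.2, 1.9, 7.7]
opening: 0.104
grasp_force: 30.0
```

Request:
move_arm --increments '[{"xyz": [0, -4, 0], "roll": 0, "grip": 0}, {"xyz": [0, -4, 0], "roll": 0, "grip": 0}, {"xyz": [0, -4, 0], "roll": 0, "grip": 0}, {"xyz": [0, -4, 0], "roll": 0, "grip": 0}, {"xyz": [0, 0, 0], "roll": 0, "grip": 0}]'

```text
time_s: 6.17
position: [0.4149, -0.2036, 0.0786]
tcp_rot: [[-0.143, 0.99, 0.003], [0.99, 0.143, -0.002], [-0.003, 0.003, -1.0]]
force: [1.4, 2.1, 8.3]
opening: 0.104
grasp_force: 30.0
```

Request:
move_arm --increments '[{"xyz": [0, 0, 0], "roll": 0, "grip": 0}, {"xyz": [0, 0, 0], "roll": 0, "grip": 0}, {"xyz": [0, 0, 0], "roll": 0, "grip": 0}]'

```text
time_s: 6.42
position: [0.4152, -0.2035, 0.0786]
tcp_rot: [[-0.143, 0.99, 0.003], [0.99, 0.143, -0.002], [-0.003, 0.003, -1.0]]
force: [2.7, 2.4, 7.9]
opening: 0.099
grasp_force: 30.0
```

Request:
move_arm --increments '[{"xyz": [0, 3, 0], "roll": 0, "grip": 0}, {"xyz": [0, 3, 0], "roll": 0, "grip": 0}, {"xyz": [0, 1, 0], "roll": 0, "grip": 0}, {"xyz": [0, 0, 0], "roll": 0, "grip": 20}, {"xyz": [0, 0, 0], "roll": 0, "grip": 40}]'

```text
time_s: 6.83
position: [0.421, -0.2019, 0.0779]
tcp_rot: [[-0.144, 0.99, 0.0], [0.99, 0.144, -0.001], [-0.001, 0.0, -1.0]]
force: [0.0, -0.2, 0.4]
opening: 0.183
grasp_force: 0.0
```

Request:
move_arm --increments '[{"xyz": [0, 0, 0], "roll": 0, "grip": 40}, {"xyz": [0, 0, 0], "roll": 0, "grip": 40}, {"xyz": [0, 0, 0], "roll": 0, "grip": 40}]'

```text
time_s: 7.08
position: [0.4202, -0.2014, 0.0772]
tcp_rot: [[-0.144, 0.99, -0.001], [0.99, 0.144, 0.001], [0.001, -0.001, -1.0]]
force: [0.4, 0.5, -0.3]
opening: 0.362
grasp_force: 0.0
```

```bash
cat > bar.py <<'E'
from h import *
np.set_printoptions(precision=4,suppress=True)
s=bot.read_state();print(s["time_s"],s["position"],s["opening"],s["force"])
for c in ["scene","wrist"]:
    K,C=T(c); im,d=bot.capture(c)
    ux=np.array([.99,.142])
    for l in ["plate_tray","dish_tray"]:
        for r in bot.spot_in(l,c)[:1]: print(c,l,round(r["conf"],2),tow(C,r["at"]))
    P=cloud(K,C,d,d>0)
    a=(P[:,:2]-[.5205,-.188])@ux; b=(P[:,:2]-[.5205,-.188])@[-.142,.99]
    k=(a>-.2)&(a<.02)&(b>.022)&(b<.037)&(P[:,2]>.093)&(P[:,2]<.104)
    print(c,k.sum(),"bar out mm",-1000*np.percentile(a[k],[5,50,95]) if k.sum() else None)
    cv2.imwrite(f"pics/{c}_{s['time_s']:.2f}.png",im[:,:,::-1])
E
python3 bar.py
```

```text
7.0833 [ 0.4202 -0.2014  0.0772] 0.3616492084374297 [ 0.392   0.4987 -0.2661]
scene plate_tray 0.93 [ 0.4801 -0.1924  0.0361]
scene 24 bar out mm [103.4168  98.9569  94.8618]
wrist plate_tray 0.95 [ 0.4963 -0.1573  0.0269]
wrist 647 bar out mm [103.931   99.6495  95.29  ]
```

The bar rests 99.5 mm out with the fingers open around it and no force on them, so the tray is locked. I'll lift clear and confirm from above.

Request:
move_arm --increments '[{"xyz": [0, 0, -25], "roll": 0, "grip": 40}, {"xyz": [0, 0, -30], "roll": 0, "grip": 40}, {"xyz": [0, 0, -30], "roll": 0, "grip": 0}, {"xyz": [-11, 17, 0], "roll": 0, "grip": 0}, {"xyz": [-12, 18, 0], "roll": 0, "grip": 0}]'

```text
time_s: 7.8
position: [0.4593, -0.2196, 0.1648]
tcp_rot: [[-0.143, 0.99, 0.002], [0.99, 0.143, -0.002], [-0.002, 0.002, -1.0]]
force: [-0.1, -0.1, -0.3]
opening: 0.256
grasp_force: 0.0
```

Request:
move_arm --increments '[{"xyz": [-23, 35, 0], "roll": 0, "grip": 0}, {"xyz": [-23, 35, 0], "roll": 0, "grip": 0}, {"xyz": [-23, 35, 0], "roll": 0, "grip": 0}, {"xyz": [0, 0, 0], "roll": 0, "grip": 0}, {"xyz": [0, 0, 0], "roll": 0, "grip": 0}]'

```text
time_s: 8.22
position: [0.5736, -0.2733, 0.1619]
tcp_rot: [[-0.144, 0.99, 0.001], [0.99, 0.144, -0.0], [-0.001, 0.0, -1.0]]
force: [-1.3, 0.4, 0.2]
opening: 0.01
grasp_force: 0.0
```

```bash
python3 bar.py; mv pics/scene_7.9*.png pics/e.png; ls pics
```

```text
8.2167 [ 0.5736 -0.2733  0.1619] 0.01007451215464115 [-1.2581  0.4401  0.212 ]
scene plate_tray 0.93 [ 0.4831 -0.1948  0.036 ]
scene dish_tray 0.96 [0.5457 0.1722 0.0317]
scene 25 bar out mm [103.3933  99.4867  95.2061]
wrist plate_tray 0.72 [ 0.4702 -0.1878  0.0266]
wrist 346 bar out mm [102.0794  97.2022  94.6039]
a.png
b.png
c.png
d.png
scene_7.08.png
scene_8.22.png
wrist_7.08.png
wrist_8.22.pngmv: cannot stat 'pics/scene_7.9*.png': No such file or directory
```

The tray has stayed at 99.5 mm with the arm away, and the dish tray is home. I'm now pressing the pad.

Request:
move_arm --increments '[{"xyz": [0, 0, 30], "roll": 0, "grip": 0}, {"xyz": [0, 0, 30], "roll": 0, "grip": 0}, {"xyz": [0, 0, 20], "roll": 0, "grip": 0}, {"xyz": [0, 0, 8], "roll": 0, "grip": 0}, {"xyz": [0, 0, 0], "roll": 0, "grip": 0}]'

```text
time_s: 8.93
position: [0.5703, -0.2713, 0.0727]
tcp_rot: [[-0.143, 0.99, -0.004], [0.99, 0.143, 0.003], [0.003, -0.004, -1.0]]
force: [0.3, -0.2, -0.1]
opening: 0.004
grasp_force: 0.0
```

Request:
move_arm --increments '[{"xyz": [0, 0, 4], "roll": 0, "grip": 0}, {"xyz": [0, 0, 4], "roll": 0, "grip": 0}, {"xyz": [0, 0, 4], "roll": 0, "grip": 0}, {"xyz": [0, 0, 3], "roll": 0, "grip": 0}, {"xyz": [0, 0, 0], "roll": 0, "grip": 0}]'

```text
time_s: 9.35
position: [0.5731, -0.2732, 0.0604]
tcp_rot: [[-0.143, 0.99, 0.003], [0.99, 0.143, -0.002], [-0.002, 0.002, -1.0]]
force: [1.0, -0.7, 2.9]
opening: 0.005
grasp_force: 1.7
```

Request:
move_arm --increments '[{"xyz": [0, 0, 0], "roll": 0, "grip": 0}, {"xyz": [0, 0, 0], "roll": 0, "grip": 0}, {"xyz": [0, 0, 0], "roll": 0, "grip": 0}, {"xyz": [0, 0, 0], "roll": 0, "grip": 0}, {"xyz": [0, 0, 0], "roll": 0, "grip": 0}]'

```text
time_s: 9.77
position: [0.5729, -0.2731, 0.06]
tcp_rot: [[-0.143, 0.99, 0.002], [0.99, 0.143, -0.001], [-0.002, 0.002, -1.0]]
force: [1.7, -2.7, 3.7]
opening: 0.004
grasp_force: 1.8
```

```bash
python3 bar.py
```

```text
9.7667 [ 0.5729 -0.2731  0.06  ] 0.004306074822703415 [ 1.7047 -2.6513  3.7157]
scene plate_tray 0.91 [ 0.523  -0.1858  0.0372]
scene dish_tray 0.9 [0.5441 0.1747 0.0316]
scene 23 bar out mm [39.0092 35.1956 30.4719]
wrist plate_tray 0.65 [ 0.5238 -0.1973  0.0282]
wrist 0 bar out mm None
```

The tray is running home. I'll hold a little longer, then lift.

Request:
move_arm --increments '[{"xyz": [0, 0, 0], "roll": 0, "grip": 0}, {"xyz": [0, 0, 0], "roll": 0, "grip": 0}, {"xyz": [0, 0, -10], "roll": 0, "grip": 0}, {"xyz": [0, 0, -30], "roll": 0, "grip": 0}, {"xyz": [0, 0, -40], "roll": 0, "grip": 0}]'

```text
time_s: 10.48
position: [0.5677, -0.2693, 0.1361]
tcp_rot: [[-0.143, 0.99, -0.012], [0.99, 0.144, 0.009], [0.01, -0.011, -1.0]]
force: [0.6, 0.3, 0.2]
opening: 0.005
grasp_force: 0.0
```

Request:
move_arm --increments '[{"xyz": [-20, 0, -35], "roll": 0, "grip": 0}, {"xyz": [-20, 0, -35], "roll": 0, "grip": 0}, {"xyz": [-10, 0, -10], "roll": 0, "grip": 0}, {"xyz": [0, 0, 0], "roll": 0, "grip": 0}, {"xyz": [0, 0, 0], "roll": 0, "grip": 0}]'

```text
time_s: 10.9
position: [0.5778, -0.3208, 0.219]
tcp_rot: [[-0.143, 0.99, -0.003], [0.99, 0.143, 0.003], [0.003, -0.002, -1.0]]
force: [-0.3, 0.3, -0.3]
opening: 0.004
grasp_force: 0.0
```

Request:
move_arm --increments '[{"xyz": [0, 0, 0], "roll": 0, "grip": 0}, {"xyz": [0, 0, 0], "roll": 0, "grip": 0}, {"xyz": [0, 0, 0], "roll": 0, "grip": 0}, {"xyz": [0, 0, 0], "roll": 0, "grip": 0}, {"xyz": [0, 0, 0], "roll": 0, "grip": 0}]'

```text
time_s: 11.32
position: [0.579, -0.3211, 0.2186]
tcp_rot: [[-0.144, 0.99, -0.002], [0.99, 0.144, 0.001], [0.002, -0.001, -1.0]]
force: [-0.1, 0.1, 0.4]
opening: 0.009
grasp_force: 0.0
```

```bash
python3 bar.py; cp pics/scene_1[01]*.png pics/f.png
```

```text
11.3167 [ 0.579  -0.3211  0.2186] 0.00889944950990544 [-0.0939  0.103   0.4043]
scene plate_tray 0.93 [ 0.5536 -0.1826  0.0341]
scene 23 bar out mm [ 3.9474 -0.4392 -4.6281]
wrist plate_tray 0.75 [ 0.5454 -0.1923  0.0269]
wrist 0 bar out mm None
```

View pics/f.png

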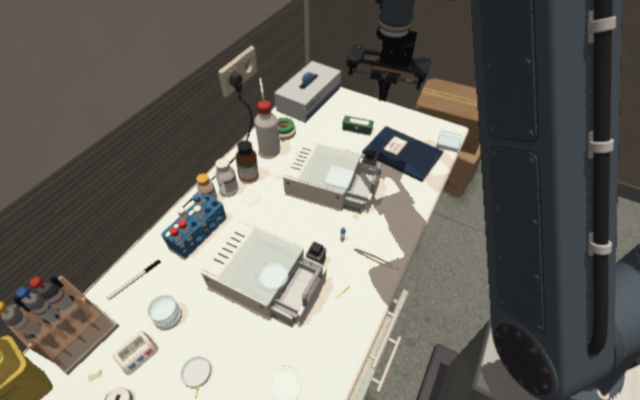

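The picture shows the plate tray fully home at (362,185), the dish tray shut at (298,290), and the gripper clear at (390,65). Handing in.

```bash
python3 -c "
from rig import bot
print(bot.hand_in())"
```

```text
the job is handed in; nothing more can be done
None
```

The plate tray was pulled out, locked and stayed at about 100 mm when let go, then ran fully home after its release pad was pressed; the dish tray stayed shut, and the job was handed in after about 11 s of robot time.

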